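# Swap a loose pot lid for the airtight lid and press it home

## Task

Lift the loose steel lid off the open white canister by its black knob and set it down gently, knob up, in the middle of the round wooden board. Then put the yellow airtight lid on that canister and press it down until it is fully home, its disc flush on the canister's rim all round. Leave the other things on the counter where they are.

Things in the scene. Friction and masses are not known exactly. Their poses are not given: they have to be found in the camera images.
- canister: white ceramic storage canister with a blue band, full and heavy (does not move), 110 mm outer diameter, 110 mm tall, open at the top; wall 6 mm. Origin: centre of its underside, z up.
- canister_mouth (a point): centre of the canister's mouth, in the plane of its rim (110 mm above its underside).
- seal (a joint): stiff blue sealing ring in the canister's mouth, 96 mm outer and 76 mm inner diameter. Value in m: 0 = its top stands 9 mm proud of the rim (start), 0.009 = its top is level with the rim, 0.0105 = its end stop. It moves only straight down, resists with about 8 N and stays where it is pushed.
- steel_lid: loose stainless lid, disc 130 mm diameter, 4 mm thick at the edge rising to 13 mm at the centre, 180 g; in the middle a black round knob 30 mm diameter, from 20 to 38 mm above the lid's underside, on a 16 mm neck. At the start it lies on the proud sealing ring of the canister. Origin: centre of its underside, z up.
- press_lid: yellow airtight lid, 140 g, right way up on the counter. From below: white plug 68 mm diameter (62 at its foot), 0-14 mm; disc 120 mm diameter, 14-22 mm; bar grip 52 mm long (x), 16 mm wide (y), 22-48 mm. Origin: centre of the plug's underside, z up. The plug enters the sealing ring; laid on, the origin is 5 mm below the rim plane; fully home (disc flush on the rim) 14 mm below it.
- board: round wooden board lying on the counter, 180 mm diameter, 14 mm thick, does not move. Origin: centre of its underside.
- closed_canister: bystander: a like canister already closed by a green lid of the same make, fully home (shows how a seated lid looks); fixed, 144 mm tall to the top of its grip. Origin: centre of its underside.
- tumbler: bystander: green glass tumbler, 68 mm diameter, 85 mm tall. Origin: centre of its underside.
- spice_jar: bystander: amber jar with red cap, 56 mm diameter, 90 mm tall. Origin: centre of its underside.
- bowl: bystander: blue bowl, 124 mm diameter, 50 mm tall. Origin: centre of its underside.
- mug: bystander: white mug, 80 mm diameter, 88 mm tall, handle at its +y. Origin: centre of its underside.
- spoon: bystander: spoon lying on the counter along its x, 200 mm long. Origin: below its middle.
Things that resemble listed ones, but are neither listed nor needed, are in the scene too. What is shaped like the steel_lid but red is not meant. Of the things that look like the press_lid, the smaller one is meant.

How it is judged:
By the outcome, as a careful person would: the job done as asked, in the order asked, and still so for the second after the job is handed in, with the robot touching nothing.
It also fails if it takes over 64 s, if anything falls off the work surface, if the arm or the gripper's body presses on something with over 40 N, if the wrist force passes 120 N, or if a joint passes its speed limit or range.

## Robot

A 6-joint arm with a two-finger parallel gripper is mounted at the origin on the work surface. World frame = base frame: x ahead of the robot, y to its left, z up, the work surface at z = 0. Lengths are in m, angles in rad, forces in N, time in s.
With the tool pointing down it reaches from about 0.275 to 0.725 m from the base axis. Payload 5.6 kg.
Tool frame: the origin (TCP) lies midway between the tips of the shut fingers; the grasp point (between the pads) lies 19 mm behind it; z points along the fingers, x is the direction in which the jaws open and shut, and the axes are right-handed (so a half turn about z gives the same grasp; the last joint's range is limited). The gripper opens to 85 mm and grips with 20 to 120 N. Pads are 22 mm wide; open, the fingers measure 114 mm over their backs; the gripper's body (76 mm by 85 mm) begins 54 mm behind the grasp point. The pads swing forward as they close: fully open they stand 13 mm farther back than shut.
Start: joints at [-1.016, 0.255, 0.108, 0, -1.424, -0.285], TCP at [0.147, -0.53, 0.231] pointing down, gripper open.
Joint ranges: [-2.95, 2.95], [-1.21, 1.97], [-1.09, 1.5], [-2.87, 1.71], [-2.94, -0.07], [-3.05, 3.05]. Speed limits (rad/s): [2.57, 2.57, 3.14, 3.14, 3.14, 3.14].

## Interface

Orientations are given as a 3x3 rotation matrix whose columns are the frame's x, y, z axes.
In Python, from plant import r gives the robot as it stands. The module is installed in compiled form; this text tells all that it offers. Calls block until the motion is done:
- r.move_to(position, orientation): joint-space move of the TCP to a pose.
- r.movel(position, rot=None, max_speed=0.15, until_force=None): straight line of the TCP; rot=None keeps the orientation; max_speed is the mean speed in m/s. With until_force (N) it stops when the force on the tool has changed by that much, and returns True; else False.
- r.goto_joints(angles): joint-space move.
- r.command_gripper(opening): opening from 0.0 (shut) to 1.0 (fully open); the grip force is fixed at half the most; returns when the fingers have stopped.
- r.dwell(seconds).
- r.ik(position, orientation): joint angles nearest the present ones, or None.
- r.read_camera(name): name is "side" or "top" or "wrist"; returns a dict with "image" (400x640x3 uint8, red, green, blue), "fovy" (degrees; the focal length in pixels is half the picture's height over the tangent of half this angle, whatever the lens; pixels are square), "cx", "cy" (the principal point, pixels), "eye" and "rotation" of the camera in the world. Camera axes: x right, y down, z forward; pixel columns grow to the right and rows downward; lengths in m; the calibration is good to about 2 mm. The wrist camera is an equidistant fisheye: a pixel r from the principal point sees the ray r / f radians off the axis. A picture is of the moment at which its call begins. There is no depth.
A pose or a line that the arm cannot do raises r.IKError and nothing moves.
- r.hand_in(): hands the job in, once; it reports no verdict.
Readings, each from a call of its own:
- r.get_time(): time.
- r.get_joint_pos(): joint angles.
- r.get_dq(): joint speeds.
- r.get_tau(): joint torques, N m.
- r.get_tcp_pos(): TCP position.
- r.get_tcp_rot(): TCP orientation.
- r.get_force(): force on the tool from outside, world axes, zero at the start.
- r.get_moment(): the same for the moment, N m.
- r.get_grip_width(): opening from 0.0 (shut) to 1.0 (fully open).
Only numpy, scipy, OpenCV 4.12 (cv2) and the standard library are available. Lean on these libraries where they do the work, as an engineer would, in place of code of your own. Each camera call takes 0.05 s, during which the arm holds its last target. There are 200 camera calls.

## Working session

There is one attempt and no reset: what is moved stays moved. The work goes in short steps, each a Python script; the robot and the scene stay as the last script left them, time stands still between calls to the robot, and variables do not carry over. Pictures are saved under pics/ and viewed, on a budget of 10 in all, crops included, one or two more only if the job needs it, and the job is handed in when it is done.

```bash
mkdir -p pics
cat > h.py <<'E'
import numpy as np, cv2, pickle
from plant import r
def snap(name,tag):
    c=r.read_camera(name); pickle.dump(c,open(f'pics/{tag}.pkl','wb'))
    cv2.imwrite(f'pics/{tag}.png',c['image'][:,:,::-1]); return c
def load(tag): return pickle.load(open(f'pics/{tag}.pkl','rb'))
def ray(c,u,v,fish=False):
    f=200/np.tan(np.radians(c['fovy'])/2); x=(u-c['cx'])/f; y=(v-c['cy'])/f
    if fish:
        t=np.hypot(x,y); s=np.sin(t)/t if t>1e-9 else 1; d=np.array([x*s,y*s,np.cos(t)])
    else: d=np.array([x,y,1.])
    return np.array(c['rotation'])@d
def onz(c,u,v,z,fish=False):
    d=ray(c,u,v,fish); e=np.array(c['eye']); return e+d*(z-e[2])/d[2]
def proj(c,p,fish=False):
    f=200/np.tan(np.radians(c['fovy'])/2)
    q=np.array(c['rotation']).T@(np.array(p)-c['eye'])
    if fish:
        n=np.hypot(q[0],q[1]); t=np.arctan2(n,q[2]); return np.array([c['cx']+f*t*q[0]/n,c['cy']+f*t*q[1]/n])
    return np.array([c['cx']+f*q[0]/q[2],c['cy']+f*q[1]/q[2]])
def R(yaw): # tool down, tool x at yaw
    c,s=np.cos(yaw),np.sin(yaw); return np.array([[c,s,0],[s,-c,0],[0,0,-1.]])
E
python3 - <<'E'
from h import *
a=snap('top','top0');b=snap('side','side0');snap('wrist','wrist0')
print(a['eye'],a['rotation'],a['fovy'],b['eye'],b['rotation'],r.get_tcp_rot(),r.get_time())
E
```

```text
[4.26213093e-01 9.83028933e-04 1.10287450e+00] [[-0.00386022 -0.99303379  0.11776665]
 [-0.9999897   0.00411441  0.00191543]
 [-0.00238663 -0.11775804 -0.99303945]] 56.18393427692164 [-0.28289841  0.77261728  1.06760212] [[-0.68808601 -0.47519149  0.54838918]
 [-0.72552097  0.43749044 -0.53124517]
 [ 0.01252816 -0.76341022 -0.64579245]] [[-2.66491912e-01  9.63837050e-01 -4.48608073e-04]
 [ 9.63836135e-01  2.66492278e-01  1.33075447e-03]
 [ 1.40218105e-03 -7.77493684e-05 -9.99999014e-01]] 0.15
```

View pics/top0.png

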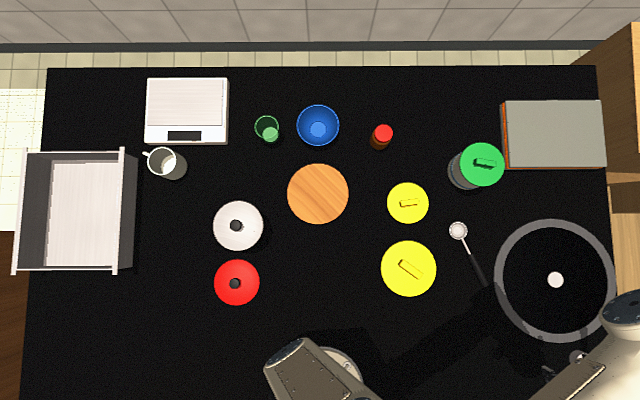

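View pics/side0.png

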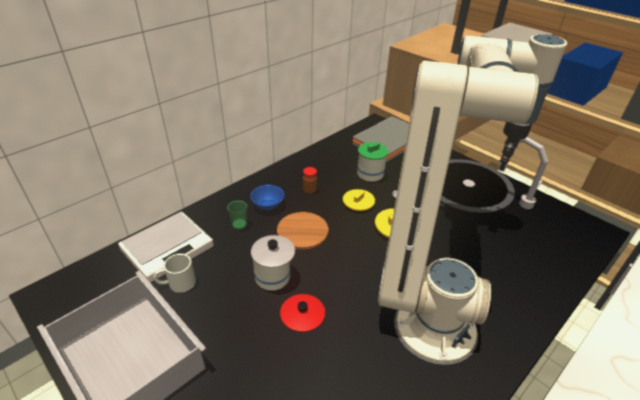

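Candidates in the top view:
- **Steel lid:** the grey disc at (238,226), standing on the white canister in the side view. The disc at (237,282) is red, so it is not meant.
- **Press lid:** yellow discs at (408,203) and (408,268). The first is smaller, so it is the one meant.
- **Board:** at (318,193).

I'll confirm these in an enlarged crop.

Run:
```python
from h import *
c=load('top0');im=c['image'][:,:,::-1]
cv2.imwrite('pics/crop1.png',cv2.resize(im[150:310,200:450],None,fx=3.2,fy=3.2,interpolation=cv2.INTER_CUBIC))
# colour-segmented ellipse for the yellow discs and board
hsv=cv2.cvtColor(np.ascontiguousarray(im),cv2.COLOR_BGR2HSV)
for n,lo,hi,z in [('yellow',(24,120,120),(36,255,255),.022),('board',(8,80,80),(20,220,255),.014),('grey',(0,0,110),(180,40,255),.141)]:
    m=cv2.inRange(hsv,lo,hi); m[:150]=0;m[310:]=0;m[:,:200]=0;m[:,450:]=0
    for k in cv2.findContours(m,0,2)[0]:
        if cv2.contourArea(k)<500: continue
        (u,v),ax,an=cv2.fitEllipse(cv2.convexHull(k)); p=onz(c,u,v,z)
        print(n,round(u,1),round(v,1),p.round(4),'diam',np.linalg.norm(onz(c,u+ax[1]/2,v,z)-onz(c,u-ax[1]/2,v,z)).round(4))
```

```text
yellow 408.0 268.3 [ 0.3339 -0.2483  0.022 ] diam 0.1598
yellow 407.3 202.5 [ 0.5208 -0.252   0.022 ] diam 0.1219
board 317.3 193.2 [0.5501 0.0083 0.014 ] diam 0.1806
grey 237.5 225.4 [0.4536 0.2118 0.141 ] diam 0.1297
```

View pics/crop1.png

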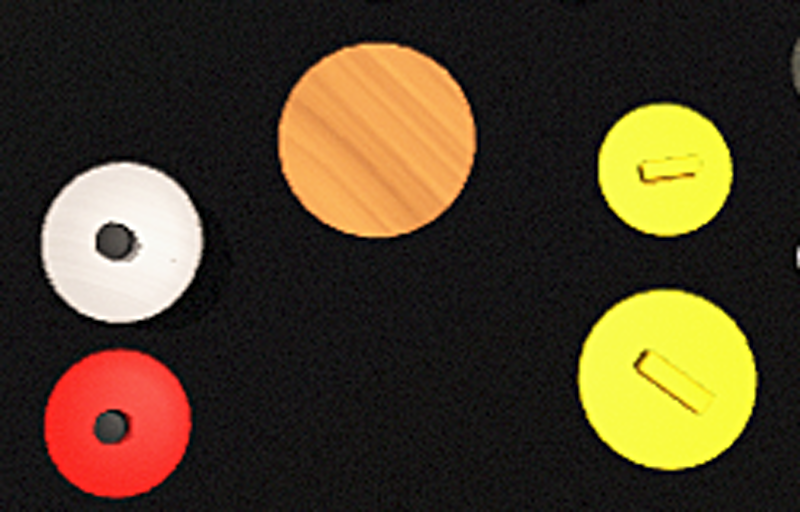

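The crop confirms it. The steel lid is the grey one, with its knob at crop (116,241). The smaller yellow lid is at crop (666,170), measured 122 mm against 160 mm for the other. Its bar runs from about (640,172) to (702,163). The board is centred at about (377,140).

Next I take a close look over each lid.

Run:
```python
from h import *
c=load('top0')
print(onz(c,237.5,225.4,.122),onz(c,200+116/3.2,150+241/3.2,.157))
r.move_to([.50,-.252,.24],R(np.pi/2+.1-np.pi/2+np.pi)if 0 else R(np.radians(8.5)))
print(r.get_joint_pos(),r.get_time()); snap('wrist','w1')
r.move_to([.45,.212,.28],R(np.radians(90)))
print(r.get_joint_pos(),r.get_time()); snap('wrist','w2')
a=cv2.imread('pics/w1.png');b=cv2.imread('pics/w2.png')
cv2.imwrite('pics/w12.png',np.vstack([a,b])[:, :][0:800:1] if 0 else cv2.resize(np.hstack([a[:,120:520],b[:,120:520]]),None,fx=1,fy=1))
```

```text
[0.45402618 0.21607139 0.122     ] [0.45326548 0.21154842 0.157     ]
[-1.88111062e-01  2.72632096e-01  1.53677441e-01  8.96557237e-05
 -1.45184977e+00 -2.80526543e+00] 2.3083
[ 7.54516548e-01  1.40118062e-01  8.57223882e-02  1.56144434e-04
 -1.51659065e+00 -2.32685372e+00] 4.0667
```

View pics/w12.png

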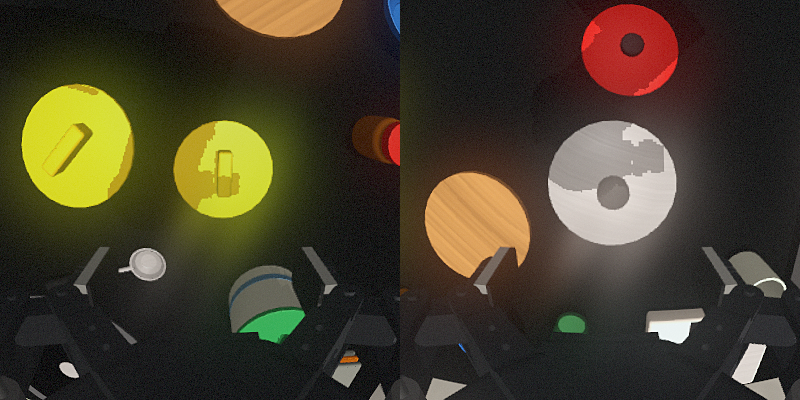

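Left half (w1): the small lid's bar is at crop (224,172), parallel to the jaw faces. Right half (w2): the steel knob is at (612,192) on its disc at (612,183).

Run:
```python
from h import *
c=load('w1');d=load('w2')
hsv=lambda c:cv2.cvtColor(c['image'],cv2.COLOR_RGB2HSV)
def fit(m,c,z):
    k=max(cv2.findContours(m,0,2)[0],key=cv2.contourArea); k=cv2.convexHull(k)[:,0]
    # map outline to plane then circle fit
    P=np.array([onz(c,u,v,z,True)[:2] for u,v in k]); A=np.c_[2*P,np.ones(len(P))]
    s=np.linalg.lstsq(A,(P**2).sum(1),rcond=None)[0]; return s[:2].round(4),(2*np.sqrt(s[2]+s[0]**2+s[1]**2)).round(4)
m=cv2.inRange(hsv(c),(24,120,60),(36,255,255));m[:,:285]=0
print('press disc',fit(m,c,.022),'bar',onz(c,344.5,172.5,.048,True))
q=onz(c,344,193,.048,True)-onz(c,345,153,.048,True);print('bar yaw',np.degrees(np.arctan2(q[1],q[0])))
m=cv2.inRange(hsv(d),(0,0,75),(180,45,255));m[:110]=0;m[250:]=0;m[:,:260]=0;m[:,410:]=0
print('steel',fit(m,d,.122),'knob',onz(d,332.5,192,.157,True))
m=cv2.inRange(hsv(d),(8,80,50),(22,230,255));m[:150]=0;m[:,:140]=0;m[285:]=0;m[:,260:]=0
print('board',fit(m,d,.014))
```

```text
press disc (array([ 0.5282, -0.2659]), np.float64(0.2027)) bar [ 0.52178361 -0.24741618  0.048     ]
bar yaw -82.02251938298541
steel (array([0.4626, 0.2263]), np.float64(0.1482)) knob [0.45287797 0.21790677 0.157     ]
board (array([ 0.5538, -0.003 ]), np.float64(0.3023))
```

Run:
```python
from h import *
r.command_gripper(.62)
x,y=.4535,.2155
r.movel([x,y,.19],R(np.pi/2),.15)
print(r.movel([x,y,.134],max_speed=.06,until_force=4),r.get_tcp_pos(),r.get_force())
r.command_gripper(0.)
print('w',r.get_grip_width(),r.get_tcp_pos(),r.get_force(),r.get_time())
r.movel([x,y,.15],max_speed=.05); r.movel([x,y,.26],max_speed=.15); r.dwell(.2)
print('w',r.get_grip_width(),r.get_tcp_pos(),r.get_force(),r.get_time())
a=snap('side','s1')['image'][:,:,::-1];b=snap('wrist','w3')['image'][:,:,::-1];t=snap('top','t1')['image'][:,:,::-1]
cv2.imwrite('pics/v3.png',np.vstack([np.hstack([cv2.resize(a[130:330,180:380],(400,400)),cv2.resize(t[140:300,200:360],(400,400))])]))
```

```text
False [0.45379204 0.21567715 0.13443321] [0.2221265  0.2720891  0.27293509]
w 0.3242236160329225 [0.45390285 0.21588421 0.13461095] [-0.57225875  0.1421672   3.35443407] 6.7167
w 0.32694371647261494 [0.45315882 0.21526754 0.25905933] [ 0.26106509  0.82989374 -1.99379713] 8.2667
```

View pics/v3.png

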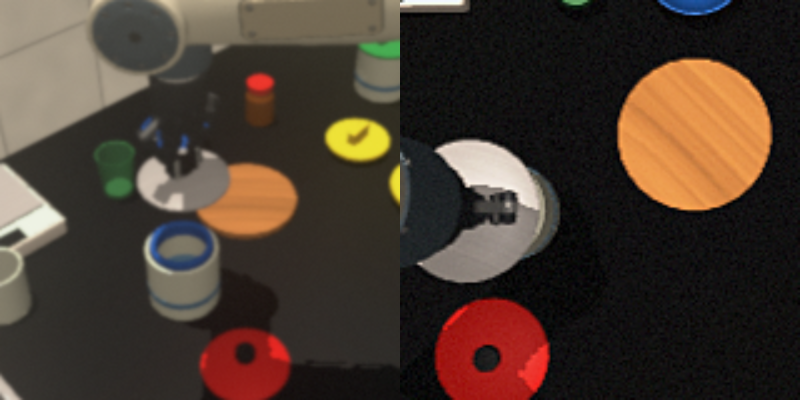

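The left view shows the lid held level by its knob, with the canister open and its blue ring proud. The wrist force is about 2 N, which matches the lid's weight. Now I set it on the board.

Run:
```python
from h import *
x,y=.5503,.0083
yaw=np.radians(60)
r.movel([.4535,.2155,.26]) if 0 else None
r.move_to([x,y,.16],R(yaw)); r.movel([x,y,.045],max_speed=.12); r.dwell(.1)
print(r.movel([x,y,.026],max_speed=.02,until_force=2),r.get_tcp_pos(),r.get_force(),r.get_time())
r.command_gripper(.6)
print('w',r.get_grip_width(),r.get_tcp_pos(),r.get_force())
r.movel([x,y,.12],max_speed=.12)
print(r.get_time())
# on toward the press lid, leaving canister and board in view of the top camera
r.command_gripper(.6)
r.move_to([.522,-.250,.14],R(np.radians(8)))
t=snap('top','t2');w=snap('wrist','w4');print(r.get_time())
a=cv2.resize(t['image'][150:290,200:360],(457,400),interpolation=cv2.INTER_CUBIC);b=w['image'][60:310,200:440]
cv2.imwrite('pics/v4.png',np.hstack([a,cv2.resize(b,(340,400))])[:,:,::-1])
```

```text
True [0.55013242 0.00824589 0.02982342] [-0.77146297 -0.48709111  4.18921656] 11.3333
w 0.6031626217293559 [0.54899117 0.00811326 0.02869601] [0.04750569 0.57963726 0.44354781]
12.5917
13.925
```

View pics/v4.png

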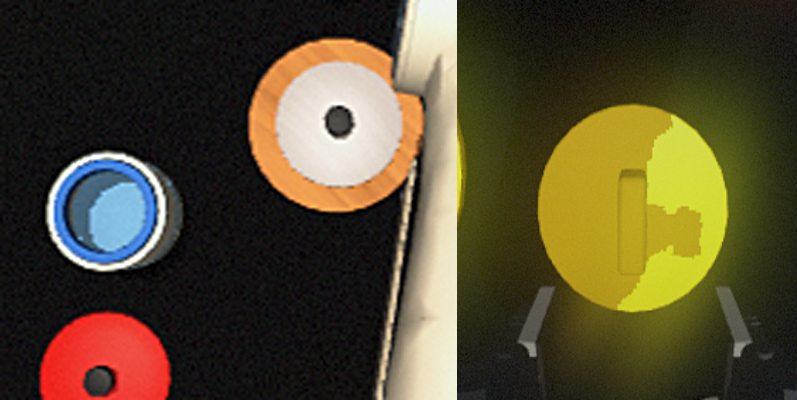

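Left: the steel lid is well centred on the board (disc about (339,123), board about (336,125)), and the canister's rim is centred at about (107,211). Right: the bar is at (632,225), upright between the jaws.

Run:
```python
from h import *
c=load('t2');w=load('w4')
im=cv2.resize(c['image'],None,fx=4,fy=4,interpolation=cv2.INTER_CUBIC);hsv=cv2.cvtColor(im,cv2.COLOR_RGB2HSV)
def circ(m,z):
    k=max(cv2.findContours(m,0,2)[0],key=cv2.contourArea)
    (u,v),ax,an=cv2.fitEllipse(cv2.convexHull(k)); u=(u+.5)/4-.5;v=(v+.5)/4-.5
    print((u,v),np.array(ax)/4,onz(c,u,v,z).round(4),'diam',np.linalg.norm(onz(c,u+np.mean(ax)/8,v,z)-onz(c,u-np.mean(ax)/8,v,z)).round(4))
roi=np.zeros(hsv.shape[:2],np.uint8); roi[4*195:4*250,4*205:4*270]=255
print('blue ring');circ(cv2.inRange(hsv,(100,170,120),(120,255,255))&roi,.119)
print('rim');circ(cv2.inRange(hsv,(0,0,170),(180,60,255))&roi,.110)
roi[:]=0;roi[4*160:4*226,4*285:4*340]=255
print('steel');circ(cv2.inRange(hsv,(0,0,110),(180,45,255))&roi,.018)
print('bar',[onz(w,323.9,v,.048,True).round(4) for v in (171,200.6,231)],r.get_tcp_pos())
print(w['eye'])
```

```text
blue ring
(236.4546356201172, 223.35748291015625) [35.2467308  36.15819931] [0.4595 0.2196 0.119 ] diam 0.0936
rim
(236.81614685058594, 223.57421875) [40.90285492 41.97094727] [0.4592 0.2206 0.11  ] diam 0.1096
steel
(318.2256774902344, 193.10728454589844) [43.51014328 43.6254425 ] [0.5498 0.0056 0.018 ] diam 0.127
bar [array([ 0.5193, -0.2252,  0.048 ]), array([ 0.5226, -0.2487,  0.048 ]), array([ 0.5263, -0.2744,  0.048 ])] [ 0.52246576 -0.24860287  0.13986327]
[ 0.5135048  -0.17790002  0.28146485]
```

Run:
```python
from h import *
x,y=.5224,-.2497; 
r.command_gripper(.5)
r.movel([x,y,.06],R(np.radians(8)),.12)
print(r.movel([x,y,.0245],max_speed=.05,until_force=4),r.get_tcp_pos(),r.get_force())
r.command_gripper(0.)
print('w',r.get_grip_width(),r.get_tcp_pos(),r.get_force(),r.get_time())
r.movel([x,y,.04],max_speed=.05); r.movel([x,y,.22],max_speed=.2); r.dwell(.1)
print('w',r.get_grip_width(),r.get_force())
r.move_to([.4593,.2201,.17],R(np.radians(70))); r.dwell(.2)
print(r.get_tcp_pos(),r.get_force(),r.get_time())
w=snap('wrist','w5');s=snap('side','s5')
cv2.imwrite('pics/v5.png',np.hstack([w['image'][:,120:520],cv2.resize(s['image'][170:310,210:350],(400,400))])[:,:,::-1])
```

```text
False [ 0.52267077 -0.24978248  0.02474559] [-0.72707168 -0.51569355  0.4357083 ]
w 0.1731602140298962 [ 0.52278084 -0.24981856  0.02503305] [-1.05416512  0.78822355  2.41978291] 16.2083
w 0.171205914719827 [ 0.17509654  0.07232548 -1.25965723]
[0.4597009  0.21951488 0.17005335] [ 0.11174755  0.40197704 -1.19359429] 19.7583
```

View pics/v5.png

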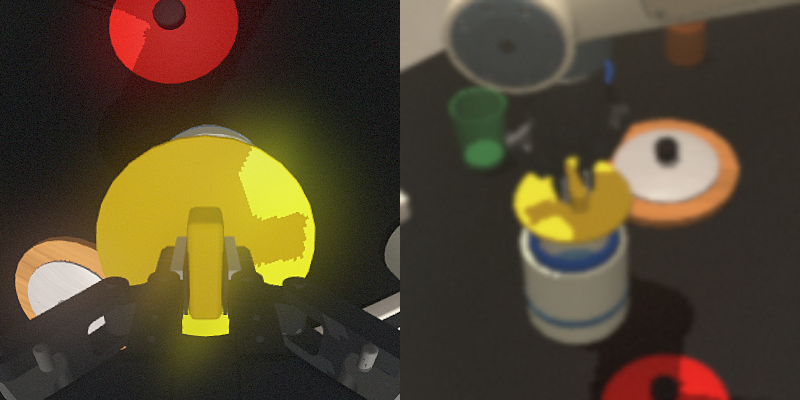

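Run:
```python
from h import *
w=load('w5');T=r.get_tcp_pos();Rt=r.get_tcp_rot()
def q(u,v,z): return (Rt.T@(onz(w,u+120,v,z,True)-T)).round(4)
zd=T[2]-.025+.022; zb=T[2]-.025+.048
print('front edge',q(206,134,zd),'left',q(97,235,zd),'right',q(315,232,zd)); print('bar ends',q(206,208,zb),q(205,318,zb)); print('canister rim front',q(210,125,.11))
# predicted front for other tilt: pixel of nominal front
s=np.sign(q(206,134,zd)[1]); p=T+Rt@np.array([0,s*.06,0]);p[2]=zd;print('nominal px',proj(w,p,True)-[120,0])
```

```text
front edge [ 0.0006 -0.0585  0.003 ] left [-0.057  -0.0069  0.003 ] right [ 0.0584 -0.0086  0.003 ]
bar ends [ 0.0006 -0.0309 -0.023 ] [ 0.0002  0.0248 -0.023 ]
canister rim front [ 0.0034 -0.0597  0.06  ]
nominal px [204.61622505 130.74956993]
```

Disc and bar are centred in the grip to about 1–2 mm, and the canister wall agrees with the target. The plug has at least 4 mm of clearance, so I insert and press.

Run:
```python
from h import *
x,y=.4593,.2201
print(r.movel([x,y,.134],max_speed=.06,until_force=4),r.get_tcp_pos(),r.get_force())
print(r.movel([x,y,.127],max_speed=.02,until_force=25),r.get_tcp_pos(),r.get_force(),r.get_moment())
print(r.movel([x,y,.1175],max_speed=.02,until_force=30),r.get_tcp_pos(),r.get_force(),r.get_moment(),r.get_time())
r.dwell(.2);print(r.get_tcp_pos(),r.get_force(),r.get_grip_width())
s=snap('side','s6');t=snap('top','t6')
cv2.imwrite('pics/v6.png',np.hstack([cv2.resize(s['image'][200:300,220:320],(400,400)),cv2.resize(s['image'][130:230,330:430],(400,400))])[:,:,::-1])
```

```text
False [0.45941553 0.22008121 0.13412984] [-0.14952747 -0.28460218 -1.5359575 ]
False [0.45970294 0.22034018 0.12760491] [-1.24106787  0.08820442  2.88346184] [0.09266404 0.36364982 0.02454743]
False [0.45978837 0.22036024 0.12097118] [-10.65506473  -1.07893821  24.08039525] [-0.56475948  3.65821014 -0.11877072] 21.7333
[0.45979142 0.22037055 0.12096287] [-9.30200745 -1.19321172 23.94430892] 0.17531429149751301
```

View pics/v6.png

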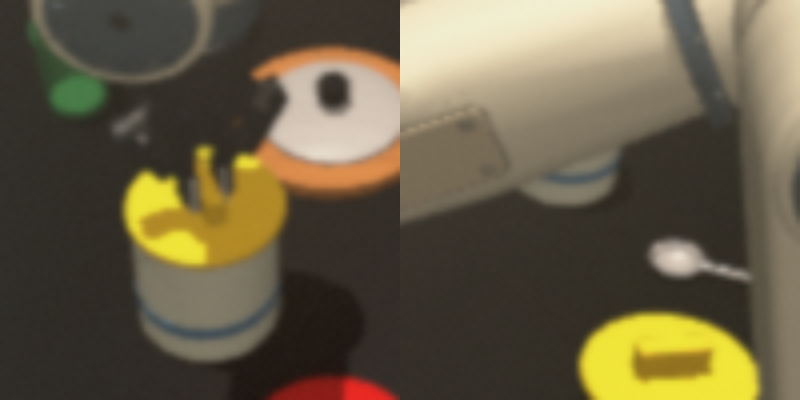

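The press stopped at TCP z 0.121, which is the expected home height, under 24 N. There was about 10 N of side load, so a slight tilt is possible. I'll release, then press the grip top and four points around the disc with shut fingers; the contact heights will show any tilt.

Run:
```python
from h import *
x,y=.4593,.2201; yaw=np.radians(70)
r.command_gripper(.4); r.movel([x,y,.19],max_speed=.15); r.command_gripper(0.)
def press(dx,dy,z0,F):
    p=np.array([x+dx,y+dy])
    r.movel([*p,z0+.012],max_speed=.15); r.dwell(.1)
    h=r.movel([*p,z0-.006],max_speed=.02,until_force=F)
    print(h,r.get_tcp_pos().round(4),r.get_force().round(1)); r.movel([*p,.17],max_speed=.15)
press(0,0,.144,28)
for a in (0,90,180,270):
    b=yaw+np.radians(a); press(.047*np.cos(b),.047*np.sin(b),.118,14)
print(r.get_time())
```

```text
True [0.4592 0.22   0.1441] [-2.5  0.5  4.5]
True [0.4753 0.2641 0.1181] [-0.9 -0.   4.2]
True [0.4151 0.2361 0.1181] [-1.   0.1  5. ]
True [0.4431 0.1759 0.1181] [-0.8  0.7  5.4]
True [0.5034 0.204  0.1181] [-1.8  0.1  4.3]
32.4083
```

The grip top (0.1441) and all four rim points (0.1181) are at the nominal home heights of 0.144 and 0.118. I'll retreat for a last look.

Run:
```python
from h import *
r.movel([.4593,.2201,.24]); r.move_to([.35,-.40,.28],R(np.radians(8)))
s=snap('side','s7');t=snap('top','t7');print(r.get_time())
cv2.imwrite('pics/v7.png',np.hstack([cv2.resize(s['image'][190:310,210:330],(400,400)),cv2.resize(t['image'][80:300,140:360],(400,400))])[:,:,::-1])
```

```text
35.4667
```

View pics/v7.png

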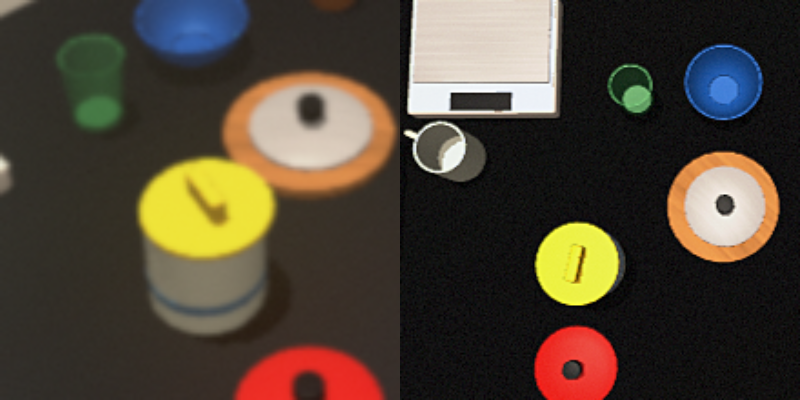

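The yellow lid sits flat on the canister with no blue ring showing. The steel lid is knob up in the middle of the board at (724,206), and nothing else in view has moved.

```bash
python3 -c "
from plant import r
print(r.hand_in())"
```

```text
the job is handed in; nothing more can be done
None
```

The job is done and handed in at about 35 s of the 64 s allowed. I lifted the steel lid off by its knob and set it knob up on the round board. I then put the smaller yellow lid on the canister and pressed it home.

**Steel lid:** the top camera put it within about 3 mm of the board's centre.

**Yellow lid:** light touches with shut fingers met the top of its grip at 0.144 m and the disc at 0.118 m at all four points. Those are the nominal fully home heights, so the disc is flush all round. The last pictures show no blue ring.

**Disagreements:**
- The main press showed about 10 N of sideways force, but the touches afterwards found no tilt.
- Those touches stopped at about 5 N, less than the 28 N and 14 N I had set. They confirm the height but pressed the lid no further.
- Circle fits from the wrist pictures failed because of colour glow, so I used the top camera and my own readings instead.

The last pictures show the tumbler, bowl, mug and red lid where they were. I did not check the spice jar, spoon, closed canister or larger yellow lid in a final picture, but nothing I did touched them.

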